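# Set a jigsaw's orbital lever to full orbit

## Task

The cordless jigsaw lies on its side on the workbench, battery off, with its orbital-action lever at zero. Set it for rough cutting: push the lever with your fingertips past its first click to the second one, full orbit, hard up to its stop, and leave it there. Only push the lever, do not pinch it; do not lift the saw or shove it along the bench, and leave the battery, tape measure, try square and pencil alone.

Things in the scene. Friction and masses are not known exactly. Their poses are not given: they have to be found in the camera images.
- jigsaw: Cordless D-handle jigsaw, no battery, loose, 2.3 kg, lying on its right side. Origin on the bench under its middle; x to the nose, y from shoe to handle, z up. Spans x -158 to 83 mm, y -95 (steel shoe) to 96 (black handle); blade at x = 55 to y = -170. Height of its upturned side: 69 mm on the aluminium gear case (x -4 to 80), 72 mm on the grey motor housing (x -118 to 0) and the shoe's edge.
- lever_pivot (a point): Centre of the top of the orbital lever's round hub (23 mm across), on the gear case's upturned side, 80 mm above the bench; the lever turns about the vertical line through it. Fixed in the saw's frame at x 42, y -45, z 80 mm; its axes are the saw's.
- lever_paddle (a point): Middle of the top of the lever's black thumb paddle, 30 mm from the pivot, 88 mm above the bench; moves with the lever. x axis from pivot to tip, z up. The paddle is 11 mm wide, 17 to 43 mm from the pivot and 72 to 88 mm above the bench, standing free above the saw's side. To move it on, push its +y flank towards -y: clockwise seen from above, towards the nose.
- orbit_lever (a joint): Angle of the lever (rad), clockwise seen from above; spring clicks at 0 (start, moulded bar beyond the tip; points 150 deg anticlockwise from the saw's x), 0.55 (one pip) and 1.10 (two pips: full orbit and hard stop; points along the saw's y). Takes about 3 N at the paddle to leave a click; released between clicks it falls to the nearer. About 10 N against the stop can start to shift the saw.
- battery: Bystander: the saw's battery pack, black with a grey rail block, 112 x 76 x 55 mm, behind the saw's rear end. Origin under its centre, z up.
- tape_measure: Bystander: yellow tape measure standing upright, 75 x 36 x 65 mm, ahead of the saw's nose. Origin under its centre, z up.
- try_square: Bystander: try square lying flat, wooden stock 150 x 30 x 18 mm along its x, dark steel blade 190 mm long along its y, beyond the saw's shoe. Origin under the middle of the stock, z up.
- pencil: Bystander: flat red carpenter's pencil, 170 x 14 x 8 mm, along its x, off the saw's nose and blade. Origin near its middle, on the bench, z up.

How it is judged:
By the outcome, as a careful person would: the job done as asked, in the order asked, and still so for the second after the job is handed in, with the robot touching nothing.
It also fails if it takes over 30 s, if anything falls off the work surface, if the arm or the gripper's body presses on something with over 40 N, if the wrist force passes 120 N, or if a joint passes its speed limit or range.

## Robot

A 7-joint arm with a two-finger parallel gripper is mounted at the origin on the work surface. World frame = base frame: x ahead of the robot, y to its left, z up, the work surface at z = 0. Lengths are in m, angles in rad, forces in N, time in s.
With the tool pointing down it reaches from about 0.4 to 0.9 m from the base axis. Payload 5.6 kg.
Tool frame: the origin (TCP) lies at the very end of the fingers, on their centre line; the grasp point (between the pads) lies bot.hold_point_z behind it (bot.hold_point_z is the distance from the TCP to the grasp point, in m); z points along the fingers, y is the direction in which the jaws open and shut (so a half turn about z gives the same grasp; the last joint's range is limited). The gripper opens to 92 mm and grips with 3 to 60 N. Pads are 20 mm wide; open, the fingers measure 128 mm over their backs; the gripper's body (75 mm by 189 mm) begins 69 mm behind the grasp point.
Start: joints at [1.152, 0.468, -0.012, 1.603, 0.006, 1.071, -0.056], TCP at [0.239, -0.605, 0.215] pointing down, gripper open.
Joint ranges: [-2.53, 2.53], [-0.31, 2.02], [-1.57, 1.55], [0.28, 2.44], [-1.29, 4.43], [0.15, 1.84], [-2.92, 2.92]. Speed limits (rad/s): [2.57, 2.57, 3.14, 3.14, 3.14, 3.14, 3.14].

## Interface

Orientations are given as a unit quaternion [x, y, z, w].
In Python, from bench import bot, optics gives the robot as it stands.
- The arm moves only by the shell command python3 -m inch 'ROWS' [OPENING] [FORCE]. ROWS is JSON, a list of rows, each an object with "xyz": the shift along the world's x, y, z in m, a list of three; "dr": the turn, a rotation vector about the world's x, y, z in rad, a list of three. In form: [{"xyz": [dx, dy, dz], "dr": [rx, ry, rz]}, ...]. A call has 1 to 10 rows; each row shifts and turns the commanded pose from where the row before left it; what a row does not reach is not made up. A row lasts 1/10 s, in which the tool goes at most 50 mm and 8.59 degrees, less where a joint would pass 70% of its speed; a pose out of reach is approached as far as the arm can. A call is refused whole if a number of a shift passes 0.05 or a number of a turn 0.15, either way. A call with a gripper value outside its range is refused whole. OPENING is the opening in per cent of the stroke, from 0 (shut) to 100 (fully open), set as the call begins (- or left out, the last holds). The fingers move at their own pace and stop on an object; FORCE is the grip in N (left out, the last holds). Time passes only in rows, so rows that do not move let the fingers close. It gives the time, the measured TCP pose, the force and the opening at its end, in the units of the state.
- bot.get_obs(): the state, without advancing time (a new reading comes with each control period).
- optics.grab_frame(name): name is "scene" or "top" or "wrist"; returns the picture (384x512x3 uint8, red, green, blue); there is no depth.
- optics.calibration(name): a dict with "K" (3x3 intrinsics, pixels), "D" ([k1, k2, p1, p2, k3] as OpenCV has them; the pictures are not rectified), "world_from_camera" (4x4, takes a point from camera to world coordinates); the wrist camera has in their place "tool_from_camera" (4x4, takes a point from camera to tool coordinates, whose origin is the TCP and whose axes are the flange's). Camera axes: x right, y down, z forward; pixel columns grow to the right and rows downward; lengths in m; the calibration is good to about 2 mm. A picture is of the moment at which its call begins: read the wrist's pose just before it. calibration takes no time and is no camera call.
- bot.sign_off(): hands the job in, once; it reports no verdict.
The state is a dict: "time": time; "joint_pos": joint angles; "joint_velocities": joint speeds; "tau": joint torques, N m; "tcp_pos": TCP position; "tool_rot": TCP orientation; "force": force on the tool from outside, world axes, zero at the start; "moment": the same for the moment, N m; "grip_width": finger opening in m.
Only numpy, scipy, OpenCV 4.12 (cv2) and the standard library are available. Lean on these libraries where they do the work, as an engineer would, in place of code of your own. Each camera call takes 0.05 s, during which the arm holds its last target.

## Working session

There is one attempt and no reset: what is moved stays moved. The work goes in short steps, Python scripts to look and compute and a shell command to move; the robot and the scene stay as the last step left them, time stands still between calls to the robot, and variables do not carry over. Pictures are saved under pics/ and viewed, and the job is handed in when it is done.

```bash
mkdir -p pics; ls; python3 - <<'E'
from bench import bot, optics
import cv2
o=bot.get_obs();print(o['time'],o['tcp_pos'],o['tool_rot'],o['grip_width'],bot.hold_point_z,o['force'])
for n in ['scene','top','wrist']:
    cv2.imwrite(f'pics/{n}0.png',cv2.cvtColor(optics.grab_frame(n),cv2.COLOR_RGB2BGR))
E
```

```text
pics
0.0 [ 0.23823307 -0.60411947  0.21365152] [ 9.82407222e-01  1.86749145e-01 -2.42852188e-04 -8.64929258e-04] 0.0918795540160852 0.0187 [-0.53617195 -0.42854019  0.50083974]
```

View pics/top0.png

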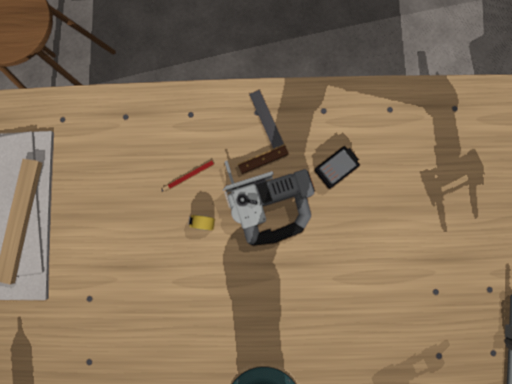

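View pics/scene0.png

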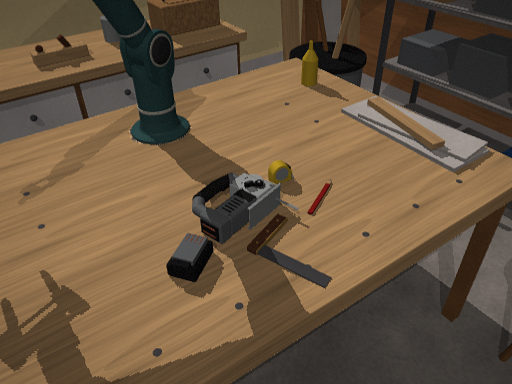

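View pics/wrist0.png

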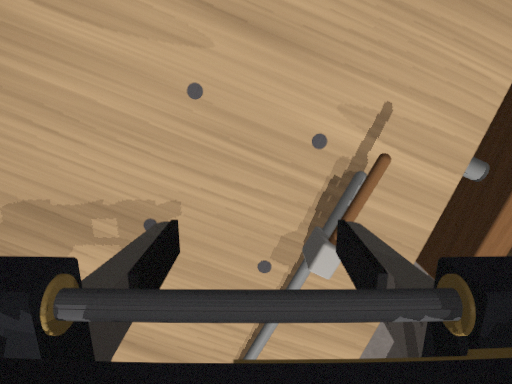

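The top view shows the saw around (265,205) with the lever near (243,200). The nose points left, which is +y, and the arm is out of view to the right. I'll zoom in.

```bash
cat > h.py <<'E'
import numpy as np, cv2
from bench import bot, optics
from scipy.spatial.transform import Rotation as R
def w2c(name,obs=None):
    c=optics.calibration(name)
    if name=='wrist':
        T=np.eye(4);T[:3,:3]=R.from_quat(obs['tool_rot']).as_matrix();T[:3,3]=obs['tcp_pos']
        return c['K'],c['D'],T@np.array(c['tool_from_camera'])
    return c['K'],c['D'],np.array(c['world_from_camera'])
def ray(uv,z,name,obs=None):
    K,D,T=w2c(name,obs)
    p=cv2.undistortPoints(np.array([[uv]],float),np.array(K),np.array(D))[0,0]
    d=T[:3,:3]@np.array([p[0],p[1],1]);o=T[:3,3]
    return o+d*(z-o[2])/d[2]
def proj(P,name,obs=None):
    K,D,T=w2c(name,obs);Ti=np.linalg.inv(T)
    return cv2.projectPoints(np.atleast_2d(np.array(P,float)),cv2.Rodrigues(Ti[:3,:3])[0],Ti[:3,3],np.array(K),np.array(D))[0][:,0]
E
python3 - <<'E'
from h import *
im=cv2.imread('pics/top0.png');c=im[130:260,190:370]
cv2.imwrite('pics/topz.png',cv2.resize(c,None,fx=4.4,fy=4.4,interpolation=cv2.INTER_CUBIC))
im=cv2.imread('pics/scene0.png');c=im[150:250,180:310]
cv2.imwrite('pics/scz.png',cv2.resize(c,None,fx=6,fy=6,interpolation=cv2.INTER_CUBIC))
for n in['top','scene','wrist']:
    c=optics.calibration(n);print(n,c)
E
```

```text
top {'K': array([[349.09873332,   0.        , 256.12265681],
       [  0.        , 349.09873332, 195.12737445],
       [  0.        ,   0.        ,   1.        ]]), 'D': array([-0.05502156,  0.        ,  0.        ,  0.        ,  0.        ]), 'world_from_camera': array([[-0.02234044, -0.99414661,  0.10570443,  0.48515874],
       [-0.99955732,  0.02428888,  0.01718152, -0.00846584],
       [-0.01964839, -0.10527379, -0.99424915,  1.01297626],
       [ 0.        ,  0.        ,  0.        ,  1.        ]])}
scene {'K': array([[439.86931903,   0.        , 250.54099401],
       [  0.        , 439.86931903, 187.80743892],
       [  0.        ,   0.        ,   1.        ]]), 'D': array([-0.0029286,  0.       ,  0.       ,  0.       ,  0.       ]), 'world_from_camera': array([[ 0.56319072,  0.49254957, -0.66348409,  1.38032884],
       [ 0.82605436, -0.35621306,  0.4367453 , -0.51632162],
       [-0.02122299, -0.79404482, -0.6074886 ,  0.8086922 ],
       [ 0.        ,  0.        ,  0.        ,  1.        ]])}
wrist {'K': array([[313.0470856 ,   0.        , 257.42164122],
       [  0.        , 313.0470856 , 193.00975941],
       [  0.        ,   0.        ,   1.        ]]), 'D': array([-0.04514835,  0.        ,  0.        ,  0.        ,  0.        ]), 'tool_from_camera': array([[ 7.01358110e-04, -9.69377876e-01, -2.45572884e-01,
         7.05214036e-02],
       [ 9.99999569e-01,  8.29423821e-04, -4.18072603e-04,
        -8.55898613e-04],
       [ 6.08954332e-04, -2.45572485e-01,  9.69378040e-01,
        -1.69921330e-01],
       [ 0.00000000e+00,  0.00000000e+00,  0.00000000e+00,
         1.00000000e+00]])}
```

View pics/topz.png

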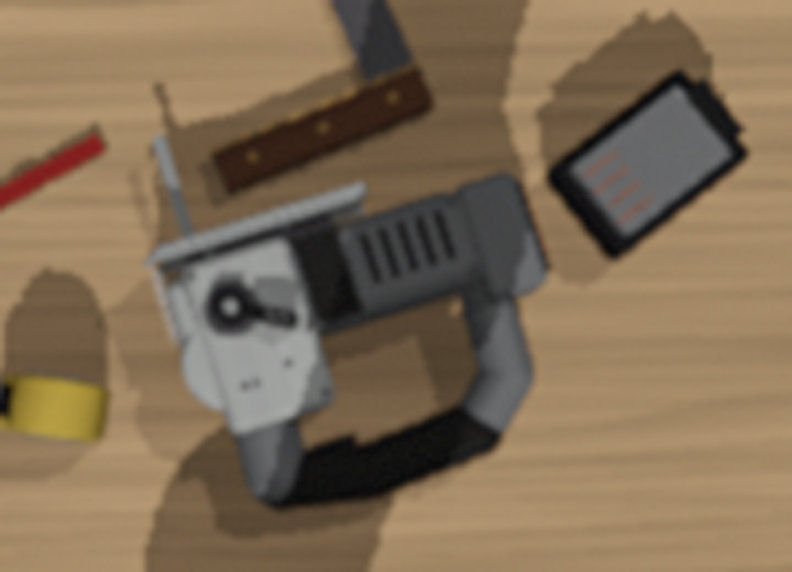

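View pics/scz.png

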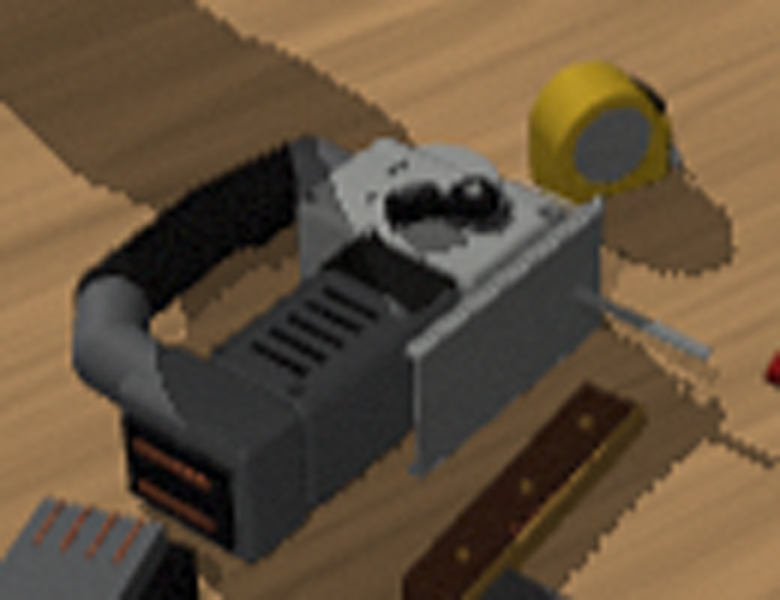

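The zoomed top view has the hub at about (242.7,199.3) and the paddle tip at about (256.6,203.2). The scene view shows the black hub and paddle on top of the gear case. Next I'll compute world positions.

```bash
python3 - <<'E'
from h import *
f=lambda u,v:(190+u/4.4,130+v/4.4)
hub=ray(f(232,305),.08,'top');pad=ray(f(290,322),.088,'top')
a=ray(f(157,250),.072,'top');b=ray(f(362,188),.072,'top')
print('hub',hub,'tip',pad,'lever ang',np.degrees(np.arctan2(*(pad-hub)[1::-1])))
yaw=np.degrees(np.arctan2(*(a-b)[1::-1]));print('shoe yaw',yaw)
hs=ray((180+478/6,150+193/6),.083,'scene');print('scene hub',hs)
E
```

```text
hub [0.57390796 0.04389748 0.08      ] tip [0.56198474 0.00856744 0.088     ] lever ang -108.64855849178448
shoe yaw 105.55400429908724
scene hub [0.58134459 0.04025945 0.083     ]
```

```bash
python3 -m inch '[{"xyz":[0.018,0.030,0],"dr":[0,0,0.127]},{"xyz":[0.018,0.030,0],"dr":[0,0,0.127]},{"xyz":[0.018,0.030,0],"dr":[0,0,0.127]},{"xyz":[0.018,0.030,0],"dr":[0,0,0.127]},{"xyz":[0.018,0.030,0],"dr":[0,0,0.127]},{"xyz":[0.018,0.030,0],"dr":[0,0,0.127]},{"xyz":[0.018,0.030,0],"dr":[0,0,0.127]},{"xyz":[0.018,0.030,0],"dr":[0,0,0.127]},{"xyz":[0.018,0.030,0],"dr":[0,0,0.127]},{"xyz":[0.018,0.030,0],"dr":[0,0,0.127]}]' 0 20
python3 -m inch '[{"xyz":[0.018,0.030,0],"dr":[0,0,0.127]},{"xyz":[0.018,0.030,0],"dr":[0,0,0.127]},{"xyz":[0.018,0.030,0],"dr":[0,0,0.127]},{"xyz":[0.018,0.030,0],"dr":[0,0,0.127]},{"xyz":[0.018,0.030,0],"dr":[0,0,0.127]},{"xyz":[0.018,0.030,0],"dr":[0,0,0.127]},{"xyz":[0.018,0.030,0],"dr":[0,0,0.127]},{"xyz":[0.018,0.030,0],"dr":[0,0,0.127]},{"xyz":[0.018,0.030,0],"dr":[0,0,0.127]},{"xyz":[0.018,0.030,0],"dr":[0,0,0.127]}]'
python3 -m inch '[{"xyz":[0,0,0],"dr":[0,0,0]},{"xyz":[0,0,0],"dr":[0,0,0]}]'
python3 - <<'E'
from h import *
import json
o=bot.get_obs();print(o['time'],o['tcp_pos'],o['tool_rot'],o['grip_width'],o['joint_pos'])
print(R.from_quat(o['tool_rot']).as_matrix()[:,0])
json.dump({k:list(map(float,o[k])) for k in('tcp_pos','tool_rot')},open('o1.json','w'))
cv2.imwrite('pics/w1.png',cv2.cvtColor(optics.grab_frame('wrist'),cv2.COLOR_RGB2BGR))
E
```

```text
time: 1.15
tcp_pos: [0.4189, -0.3034, 0.2145]
tool_rot: [0.678, 0.735, -0.0, -0.0]
force: [0.5, -0.3, 0.1]
grip_width: 0.0137
time: 2.15
tcp_pos: [0.5989, -0.0036, 0.2144]
tool_rot: [0.11, 0.994, -0.0, -0.0]
force: [-0.7, 0.3, 0.9]
grip_width: 0.0004
time: 2.35
tcp_pos: [0.5982, -0.0042, 0.214]
tool_rot: [0.113, 0.994, 0.0, -0.001]
force: [-0.2, -0.6, -0.2]
grip_width: 0.0005
2.35 [ 0.59824599 -0.00421767  0.21401043] [ 1.12531849e-01  9.93647954e-01  9.31164666e-06 -5.71973421e-04] 0.0005157004343489733 [ 0.49067832  0.4938071  -0.72453535  1.69823652  0.36192478  1.08935974
  0.99998036]
[-0.97467251  0.22363407  0.00113878]
```

View pics/w1.png

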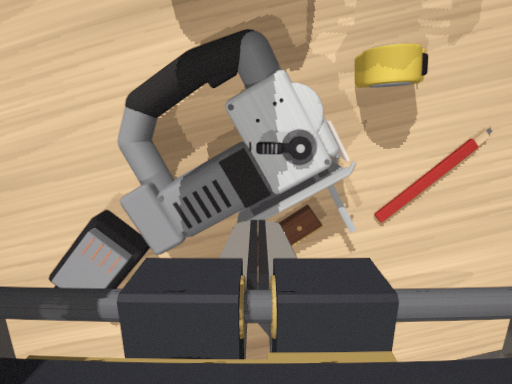

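The wrist view shows the hub at (300,148), the paddle from about (256,148) to (284,148), and the closed, tapered fingertips near (258,225). I'll measure more exactly.

```bash
python3 - <<'E'
from h import *
import json
o=json.load(open('o1.json'))
im=cv2.imread('pics/w1.png')
cv2.imwrite('pics/w1z.png',cv2.resize(im[100:260,200:360],None,fx=3.7,fy=3.7,interpolation=cv2.INTER_CUBIC))
g=im.max(2)[120:175,245:325]
m=(g<70).astype(np.uint8)
n,l,s,c=cv2.connectedComponentsWithStats(m)
for i in range(1,n): 
    if s[i,4]>5: print(s[i]+np.array([245,120,0,0,0]),c[i]+[245,120])
hub=ray((300,148),.08,'wrist',o);tip=ray((257,148),.088,'wrist',o)
d=tip-hub;print(hub,tip,np.hypot(*d[:2]),np.degrees(np.arctan2(d[1],d[0]))%360)
a=ray((352,167),.072,'wrist',o);b=ray((245,213),.072,'wrist',o);d=a-b;print('yaw shoe',np.degrees(np.arctan2(d[1],d[0])))
E
```

```text
[257 136  55  25 642] [288.0046729  147.57632399]
[249 143   2   9  12] [249.66666667 147.5       ]
[245 149  15  26 202] [249.53960396 165.57920792]
[318 171   7   4  19] [321.73684211 172.94736842]
[0.57279532 0.0458408  0.08      ] [0.56272982 0.00543865 0.088     ] 0.04163709867002265 256.0105371672254
yaw shoe 101.24600678062723
```

View pics/w1z.png

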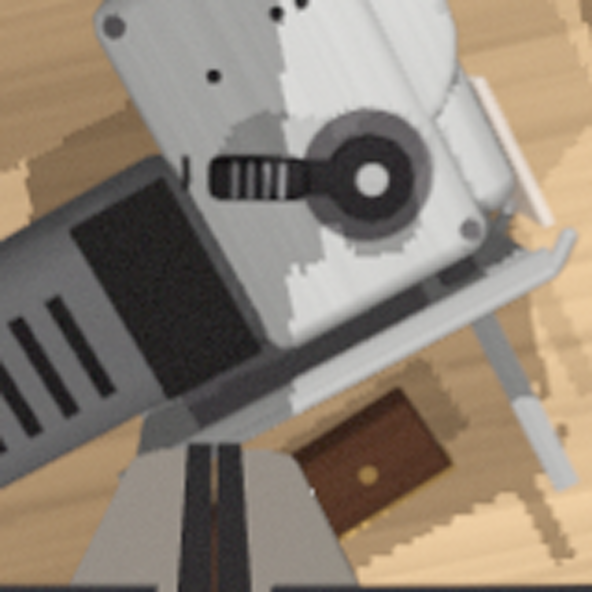

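```bash
python3 -m inch '[{"xyz":[-0.0015,0.002,-0.025],"dr":[0,0,0]},{"xyz":[-0.0015,0.002,-0.025],"dr":[0,0,0]},{"xyz":[-0.0015,0.002,-0.025],"dr":[0,0,0]},{"xyz":[-0.001,0.002,-0.025],"dr":[0,0,0]},{"xyz":[-0.001,0.001,-0.02],"dr":[0,0,0]},{"xyz":[0,0,-0.01],"dr":[0,0,0]},{"xyz":[0,0,-0.006],"dr":[0,0,0]},{"xyz":[0,0,0],"dr":[0,0,0]},{"xyz":[0,0,0],"dr":[0,0,0]}]'
python3 - <<'E'
from h import *
o=bot.get_obs();print(o['time'],o['tcp_pos'],o['tool_rot'],o['force'])
im=cv2.cvtColor(optics.grab_frame('wrist'),cv2.COLOR_RGB2BGR)
cv2.imwrite('pics/w2.png',im)
for P in([.573,.045,.08],[.5647,.012,.088]):print(proj(P,'wrist',o))
E
```

```text
time: 3.3
tcp_pos: [0.5926, 0.004, 0.0795]
tool_rot: [0.113, 0.994, -0.0, 0.001]
force: [-0.2, 0.0, -0.5]
grip_width: 0.0005
3.3 [0.5926286  0.0040013  0.07946004] [ 1.13024989e-01  9.93591887e-01 -1.89664042e-05  7.17240763e-04] [-0.16124839  0.00486465 -0.50034353]
[[318.06204935 187.26648374]]
[[256.92161018 189.44688784]]
```

View pics/w2.png

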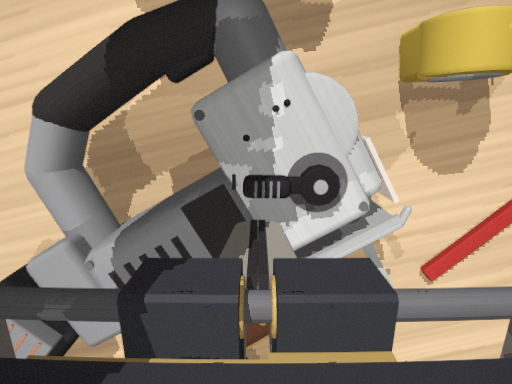

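The hub is at (320,187) and the paddle spans (243–290,187), matching the prediction to about 1 mm. The fingertip is at (258,222), roughly 13 mm from the flank at r≈34 mm.

```bash
python3 - <<'E'
from h import *
o=bot.get_obs();hub=np.array([.573,.0458])
x=R.from_quat(o['tool_rot']).as_matrix()[:,0];tx=np.arctan2(x[1],x[0]);print(np.degrees(tx))
C=lambda f,r=.034,d=.0155:hub+r*np.array([np.cos(f),np.sin(f)])+d*np.array([-np.sin(f),np.cos(f)])
f=np.radians(256);p=o['tcp_pos'][:2]
print('approach',C(f)-p, 'turn',f-np.pi/2-tx)
for k in range(11):print(k+1,np.round((C(f-.1*(k+1))-C(f-.1*k))*1000,2),np.round(C(f-.1*(k+1)),4))
E
```

```text
167.0274582318075
approach [-0.01294049  0.00491517] turn -0.017932529071759795
1 [-3.7 -0.5] [0.5761 0.0086]
2 [-3.73 -0.12] [0.5724 0.0084]
3 [-3.73  0.25] [0.5687 0.0087]
4 [-3.68  0.62] [0.565  0.0093]
5 [-3.6   0.98] [0.5614 0.0103]
6 [-3.49  1.34] [0.5579 0.0116]
7 [-3.34  1.68] [0.5545 0.0133]
8 [-3.15  2.  ] [0.5514 0.0153]
9 [-2.94  2.31] [0.5485 0.0176]
10 [-2.69  2.59] [0.5458 0.0202]
11 [-2.42  2.85] [0.5433 0.0231]
```

Approach first, then the first five arc steps (to about the first click).

```bash
python3 -m inch '[{"xyz":[-0.0043,0.0017,0],"dr":[0,0,-0.018]},{"xyz":[-0.0043,0.0016,0],"dr":[0,0,0]},{"xyz":[-0.0043,0.0016,0],"dr":[0,0,0]},{"xyz":[-0.0037,-0.0005,0],"dr":[0,0,-0.1]},{"xyz":[-0.0037,-0.0001,0],"dr":[0,0,-0.1]},{"xyz":[-0.0037,0.0003,0],"dr":[0,0,-0.1]},{"xyz":[-0.0037,0.0006,0],"dr":[0,0,-0.1]},{"xyz":[-0.0036,0.001,0],"dr":[0,0,-0.1]},{"xyz":[0,0,0],"dr":[0,0,0]}]'
python3 - <<'E'
from h import *
o=bot.get_obs();print(o['time'],o['tcp_pos'],o['tool_rot'],o['force'])
cv2.imwrite('pics/w3.png',cv2.cvtColor(optics.grab_frame('wrist'),cv2.COLOR_RGB2BGR))
print(proj([.573,.0458,.08],'wrist',o))
E
```

```text
time: 4.25
tcp_pos: [0.5603, 0.0108, 0.0789]
tool_rot: [0.363, 0.932, -0.0, 0.0]
force: [0.1, -0.3, -0.3]
grip_width: 0.0005
4.25 [0.56026482 0.01078062 0.07889872] [ 3.63209599e-01  9.31707396e-01 -2.23507396e-04  2.55118034e-04] [ 0.1466682  -0.28463038 -0.27450532]
[[314.59339035 213.25879852]]
```

View pics/w3.png

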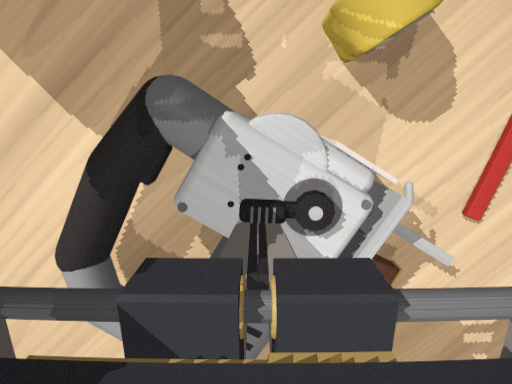

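The lever has been pushed to near the first pip at (231,204). The hub at (316,212) is where predicted, so the saw hasn't moved. Continuing.

```bash
python3 -m inch '[{"xyz":[-0.0035,0.0013,0],"dr":[0,0,-0.1]},{"xyz":[-0.0033,0.0017,0],"dr":[0,0,-0.1]},{"xyz":[-0.0031,0.002,0],"dr":[0,0,-0.1]},{"xyz":[-0.0029,0.0023,0],"dr":[0,0,-0.1]}]'
python3 -m inch '[{"xyz":[-0.0027,0.0026,0],"dr":[0,0,-0.1]}]'
python3 -m inch '[{"xyz":[0,0,0],"dr":[0,0,0]}]'
python3 - <<'E'
from h import *
o=bot.get_obs();print(o['time'],o['tcp_pos'],o['tool_rot'],o['force'])
im=cv2.cvtColor(optics.grab_frame('wrist'),cv2.COLOR_RGB2BGR)
cv2.imwrite('pics/w4.png',cv2.resize(im[130:280,160:400],None,fx=3.3,fy=3.3,interpolation=cv2.INTER_CUBIC))
print(3.3*(proj([.573,.0458,.08],'wrist',o)-[160,130]))
E
```

```text
time: 4.7
tcp_pos: [0.5481, 0.0177, 0.0787]
tool_rot: [0.542, 0.84, 0.0, 0.0]
force: [-0.3, 0.5, 0.0]
grip_width: 0.0002
time: 4.8
tcp_pos: [0.5451, 0.0205, 0.0786]
tool_rot: [0.583, 0.812, 0.0, -0.0]
force: [-1.2, 0.8, 0.6]
grip_width: 0.0006
time: 4.9
tcp_pos: [0.545, 0.021, 0.0787]
tool_rot: [0.582, 0.814, -0.0, -0.0]
force: [0.2, 0.1, -0.5]
grip_width: 0.0001
4.9 [0.54497855 0.02097514 0.07868078] [ 5.81531748e-01  8.13523708e-01 -5.53158683e-05 -7.14929927e-06] [ 0.19967955  0.06272601 -0.51317112]
[[512.71628844 279.78802166]]
```

View pics/w4.png

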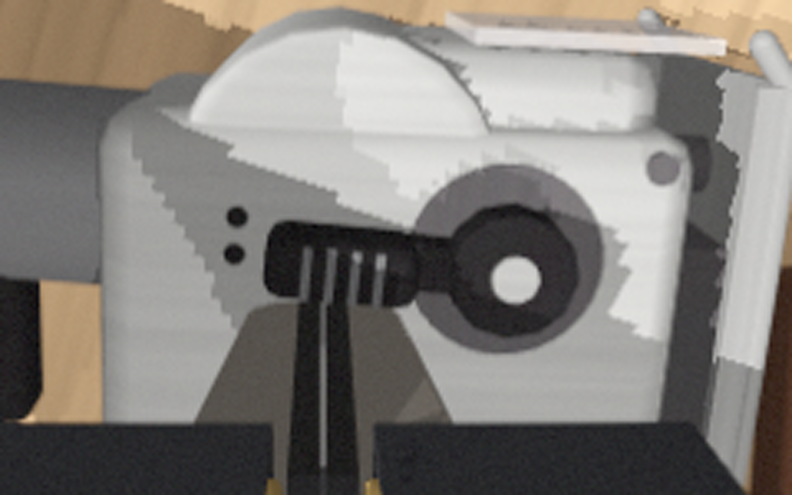

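The paddle has run ahead of the finger towards the two pips at (235,217–253), so it has probably snapped into the second click. I'll follow up gently in small pushes until the force rises.

```bash
python3 -m inch '[{"xyz":[-0.0012,0.0014,0],"dr":[0,0,-0.05]}]'
python3 -m inch '[{"xyz":[-0.0012,0.0014,0],"dr":[0,0,-0.05]}]'
python3 -m inch '[{"xyz":[0,0,0],"dr":[0,0,0]}]'
```

```text
time: 5.05
tcp_pos: [0.5443, 0.0216, 0.0786]
tool_rot: [0.602, 0.799, 0.0, 0.0]
force: [0.1, 0.0, -0.1]
grip_width: 0.0002
time: 5.15
tcp_pos: [0.5434, 0.0222, 0.0786]
tool_rot: [0.622, 0.783, -0.0, 0.001]
force: [2.4, -3.8, -0.9]
grip_width: -0.0001
time: 5.25
tcp_pos: [0.5435, 0.0221, 0.0786]
tool_rot: [0.622, 0.783, -0.0, 0.001]
force: [2.0, -2.9, -1.1]
grip_width: 0.0001
```

```bash
python3 -m inch '[{"xyz":[-0.0002,0.0006,0],"dr":[0,0,0]},{"xyz":[0,0,0],"dr":[0,0,0]}]'
python3 - <<'E'
from h import *
o=bot.get_obs()
im=cv2.cvtColor(optics.grab_frame('wrist'),cv2.COLOR_RGB2BGR)
cv2.imwrite('pics/w5.png',cv2.resize(im[130:280,160:400],None,fx=3.3,fy=3.3,interpolation=cv2.INTER_CUBIC))
print(3.3*(proj([.573,.0458,.08],'wrist',o)-[160,130]))
E
```

```text
time: 5.45
tcp_pos: [0.5435, 0.0222, 0.0787]
tool_rot: [0.622, 0.783, -0.0, 0.001]
force: [2.2, -4.4, -1.5]
grip_width: 0.0006
[[511.30656726 270.48091711]]
```

View pics/w5.png

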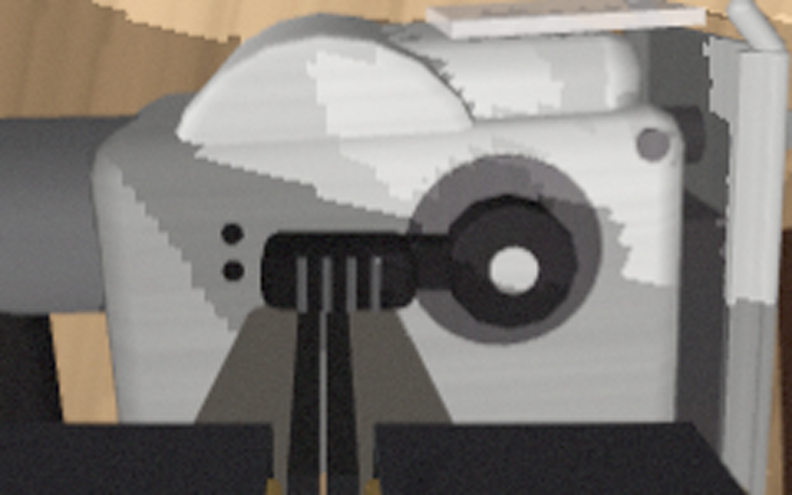

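The lever is flush with the fingers and pointing at the two pips at (232,234–270), with about 5 N against the stop and the hub unmoved. Backing off, then raising.

```bash
python3 -m inch '[{"xyz":[0.001,-0.004,0],"dr":[0,0,0]},{"xyz":[0.002,-0.009,0],"dr":[0,0,0]},{"xyz":[0.002,-0.009,0],"dr":[0,0,0]},{"xyz":[0,0,0.03],"dr":[0,0,0]},{"xyz":[0,0,0.04],"dr":[0,0,0]},{"xyz":[0,0,0.04],"dr":[0,0,0]},{"xyz":[0,0,0.02],"dr":[0,0,0]},{"xyz":[0,0,0],"dr":[0,0,0]},{"xyz":[0,0,0],"dr":[0,0,0]}]'
python3 - <<'E'
from h import *
o=bot.get_obs();print(o['tcp_pos'])
im=cv2.cvtColor(optics.grab_frame('wrist'),cv2.COLOR_RGB2BGR)
cv2.imwrite('pics/w6.png',im)
print(proj([.573,.0458,.08],'wrist',o))
t=cv2.cvtColor(optics.grab_frame('top'),cv2.COLOR_RGB2BGR)
cv2.imwrite('pics/t6.png',t)
E
```

```text
time: 6.4
tcp_pos: [0.5473, 0.0013, 0.2082]
tool_rot: [0.623, 0.783, -0.0, -0.0]
force: [-0.2, -0.4, -1.0]
grip_width: 0.0005
[0.54729765 0.00128312 0.20822989]
[[292.64950945 149.04960402]]
```

View pics/w6.png

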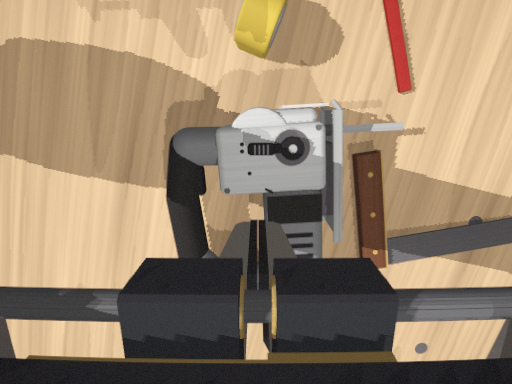

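View pics/t6.png

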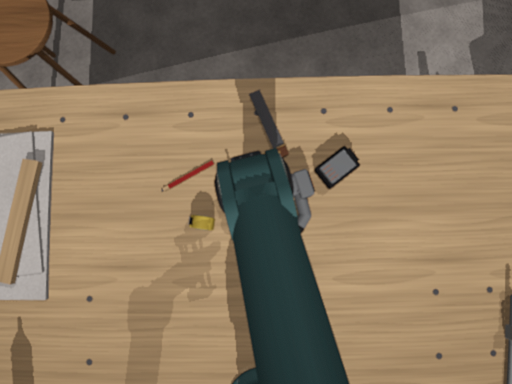

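The lever points at the two pips (242,146) and its hub at (293,148) matches the prediction. The battery, tape, square and pencil look unmoved, and the gripper is clear at z = 0.21 m.

```bash
python3 -c "
from bench import bot
print(bot.sign_off())"
```

```text
the job is handed in; nothing more can be done
None
```

The orbital lever is at full orbit: I pushed it past the first click to the second, up against its stop, and the job is handed in. I pushed the paddle's flank with closed fingertips, so nothing was pinched. The job took about 6.5 s of the 30 s allowed.

- **Stop:** the force rose to about 5 N at the stop, below the 10 N that could shift the saw. I then backed the fingers off and raised them clear.
- **Lever:** after release, the wrist picture showed the lever still pointing at the two pips.
- **Saw:** the hub was within about 1 px of where I first measured it, so the saw did not visibly move.
- **Other items:** the battery, tape measure and pencil look unmoved. In the last top view the arm hides most of the saw and part of the try square's stock. For those I relied on the wrist view, where the square shows no sign of being disturbed.
- **Disagreement:** the first estimates of the hub position differed between the top and scene cameras by up to 8 mm. I used the closer wrist view, which agreed with the top view to about 2 mm and held to about 1 mm in later views.

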